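# Put the clay cutters away in their caddy

## Robot

A 6-joint arm with a two-finger parallel gripper is mounted at the origin on the work surface. World frame = base frame: x ahead of the robot, y to its left, z up, the work surface at z = 0. Lengths are in m, angles in rad, forces in N, time in s.
With the tool pointing down it reaches from about 0.35 to 0.775 m from the base axis. Payload 7.3 kg.
Tool frame: the origin (TCP) lies on the centre line of the jaws, within the pads' length; the fingertips stand 11 mm ahead of it and the grasp point (between the pads) lies 8 mm behind it; z points along the fingers, y is the direction in which the jaws open and shut (so a half turn about z gives the same grasp; the last joint's range is limited). The gripper opens to 92 mm and grips with 3 to 60 N. Pads are 19 mm wide; open, the fingers measure 130 mm over their backs; the gripper's body (75 mm by 190 mm) begins 47 mm behind the grasp point.
Start: joints at [0.958, 0.342, 1.524, -0, 1.275, -0.146], TCP at [0.236, 0.469, 0.199] pointing down, gripper open.
Joint ranges: [-2.53, 2.53], [-0.77, 2.02], [0.04, 2.7], [-1, 4.14], [0.28, 2.66], [-3.11, 3.11]. Speed limits (rad/s): [2.57, 2.57, 3.14, 3.14, 3.14, 3.14].

## Interface

Orientations are given as [roll, pitch, yaw] about the fixed x, y, z axes, in that order (R = Rz(yaw) Ry(pitch) Rx(roll)).
In Python, from cell import robot gives the robot as it stands.
- The arm moves only by the tool jog_arm, never from a script. Its argument "deltas" is one flat list of numbers, 6 for each row, row after row: the shift along the world's x, y, z in units of 0.1 m (1.0 is 0.1 m), then the turn, a rotation vector about the world's x, y, z in units of 90 degrees (1.0 is 90 degrees). A call has 1 to 5 rows; each row is the pose to reach, as a shift and turn from the pose commanded when the call began; what a row does not reach only later rows make up. A row lasts 1/12 s, in which the tool goes at most 41.7 mm and 7.16 degrees, less where a joint would pass 70% of its speed; a pose out of reach is approached as far as the arm can. A call with a number of a shift or a turn outside -1 to 1 is refused whole. A call with a gripper value outside its range is refused whole. "claw" is the opening, from 0 (shut) to 1 (fully open), set as the call begins (left out, the last holds). The fingers move at their own pace and stop on an object; "newtons" is the grip in N (left out, the last holds). Time passes only in rows, so rows that repeat a pose let the fingers close. It gives the time, the measured TCP pose, the force and the opening at its end, in the units of the state.
- robot.observe(): the state, without advancing time (a new reading comes with each control period).
- robot.read_camera(name): name is "side" or "top" or "wrist"; returns the picture (400x640x3 uint8, red, green, blue); there is no depth.
- robot.camera_params(name): a dict with "fx", "fy", "cx", "cy" (pixels), "k1" (the pictures are not rectified: a ray, as slopes to the right and down, at radius r is drawn at 1 + k1 r^2 times it, then the intrinsics apply), "R" (3x3) and "t" (3): a world point X has camera coordinates R X + t. Camera axes: x right, y down, z forward; pixel columns grow to the right and rows downward; lengths in m; the calibration is good to about 2 mm. A picture is of the moment at which its call begins: read the wrist's pose just before it. camera_params takes no time and is no camera call; for the wrist camera it gives the pose at the moment of the call.
- robot.hand_in(): hands the job in, once; it reports no verdict.
The state is a dict: "time": time; "qpos": joint angles; "qvel": joint speeds; "joint_efforts": joint torques, N m; "tool_pos": TCP position; "tool_rot": TCP orientation; "contact_force": force on the tool from outside, world axes, zero at the start; "torque": the same for the moment, N m; "opening": finger opening in m.
Only numpy, scipy, OpenCV 4.12 (cv2) and the standard library are available. Lean on these libraries where they do the work, as an engineer would, in place of code of your own. Each camera call takes 0.05 s, during which the arm holds its last target. There are 200 camera calls.

## Task

Tidy the clay cutters into the grey caddy: put the blue star, teal tree, red heart and purple house each into the compartment whose floor shows its own outline, lying flat on the floor with the grip upwards. Leave the two look-alikes that have no picture there, the steel star and the red round cutter, where they lie.

Things in the scene. Friction and masses are not known exactly. Their poses are not given: they have to be found in the camera images.
- cutter_star: blue plastic clay cutter, a five-pointed star; open outline, 3 mm walls 20 mm high, inside a 62 mm circle, 25-50 g, flat on the table, grip up. Grip: upright bar centred over the origin, 12 mm thick (along body y), 34 mm long (along x), 20 to 48 mm above the underside, on a bridge along x; pinch it across y. Origin: middle of the underside; z up.
- cutter_tree: teal-green plastic clay cutter, a three-tier fir tree; open outline, 3 mm walls 20 mm high, inside a 62 mm circle, 25-50 g, flat on the table, grip up. Grip: upright bar centred over the origin, 12 mm thick (along body y), 34 mm long (along x), 20 to 48 mm above the underside, on a bridge along x; pinch it across y. Origin: middle of the underside; z up.
- cutter_heart: red plastic clay cutter, a heart; open outline, 3 mm walls 20 mm high, inside a 62 mm circle, 25-50 g, flat on the table, grip up. Grip: upright bar centred over the origin, 12 mm thick (along body y), 34 mm long (along x), 20 to 48 mm above the underside, on a bridge along x; pinch it across y. Origin: middle of the underside; z up.
- cutter_house: purple plastic clay cutter, a house with pointed roof; open outline, 3 mm walls 20 mm high, inside a 62 mm circle, 25-50 g, flat on the table, grip up. Grip: upright bar centred over the origin, 12 mm thick (along body y), 34 mm long (along x), 20 to 48 mm above the underside, on a bridge along x; pinch it across y. Origin: middle of the underside; z up.
- steel_star: look-alike that stays: bright grey steel cutter, same star shape and size as the blue one. Same build and origin as the others.
- red_round: look-alike that stays: red plastic cutter, a plain round ring 59 mm across. Same build and origin as the others.
- place_star: caddy compartment with the blue outline of a star on its white floor. Fixed square tray 100 x 100 mm, 30 mm high, walls and floor 5 mm (inside 90 x 90); four stand 2 x 2, touching, in the grey caddy, whose 6 mm outer walls reach 36 mm above the table. Origin: centre of its underside, 4 mm above the table (inner floor 9 mm above the table); x, y along the walls, z up.
- place_tree: caddy compartment with the teal-green outline of a tree on its white floor. Fixed square tray 100 x 100 mm, 30 mm high, walls and floor 5 mm (inside 90 x 90); four stand 2 x 2, touching, in the grey caddy, whose 6 mm outer walls reach 36 mm above the table. Origin: centre of its underside, 4 mm above the table (inner floor 9 mm above the table); x, y along the walls, z up.
- place_heart: caddy compartment with the red outline of a heart on its white floor. Fixed square tray 100 x 100 mm, 30 mm high, walls and floor 5 mm (inside 90 x 90); four stand 2 x 2, touching, in the grey caddy, whose 6 mm outer walls reach 36 mm above the table. Origin: centre of its underside, 4 mm above the table (inner floor 9 mm above the table); x, y along the walls, z up.
- place_house: caddy compartment with the purple outline of a house on its white floor. Fixed square tray 100 x 100 mm, 30 mm high, walls and floor 5 mm (inside 90 x 90); four stand 2 x 2, touching, in the grey caddy, whose 6 mm outer walls reach 36 mm above the table. Origin: centre of its underside, 4 mm above the table (inner floor 9 mm above the table); x, y along the walls, z up.
There are look-alikes about, which are no part of the job. What is shaped like the cutter_house but yellow is not meant.

How it is judged:
By the outcome, as a careful person would: the job done as asked, in the order asked, and still so for the second after the job is handed in, with the robot touching nothing.
It also fails if it takes over 96 s, if anything falls off the work surface, if the arm or the gripper's body presses on something with over 40 N, if the wrist force passes 120 N, or if a joint passes its speed limit or range.

## Working session

There is one attempt and no reset: what is moved stays moved. The work goes in short steps, Python scripts to look and compute and a tool call to move; the robot and the scene stay as the last step left them, time stands still between calls to the robot, and variables do not carry over. Pictures are saved under pics/ and viewed, about 12 in all and at most 16, crops included, and the job is handed in when it is done.

Besides the shell and the picture viewer there is one more tool, called after "Request:" as name(argument=value, ...), one argument or row to a line, values as JSON. jog_arm: Moves the arm, as the interface text tells. Its arguments: {"type":"object","properties":{"deltas":{"type":"array","items":{"type":"number"}},"claw":{"type":"number"},"newtons":{"type":"number"}},"required":["deltas"]}

```bash
mkdir -p pics; ls; cat > h.py <<'E'
import numpy as np, cv2
from cell import robot
def snap(cam,fn,crop=None,scale=1):
    im=robot.read_camera(cam)
    np.save('pics/'+fn+'.npy',im)
    if crop: im=im[crop[1]:crop[3],crop[0]:crop[2]]
    if scale!=1: im=cv2.resize(im,None,fx=scale,fy=scale,interpolation=cv2.INTER_CUBIC)
    cv2.imwrite('pics/'+fn+'.png',im[:,:,::-1])
def ray(P,px,z):
    px=np.array(px,float).reshape(-1,2)
    d=(px-[P['cx'],P['cy']])/[P['fx'],P['fy']]
    u=d.copy()
    for _ in range(20): u=d/(1+P['k1']*(u**2).sum(1,keepdims=True))
    R=np.array(P['R']);t=np.array(P['t'])
    c=-R.T@t; w=np.c_[u,np.ones(len(u))]@R
    return c+w*((z-c[2])/w[:,2:])
def proj(P,X):
    c=np.atleast_2d(X)@np.array(P['R']).T+P['t']; u=c[:,:2]/c[:,2:]
    return u*(1+P['k1']*(u**2).sum(1,keepdims=True))*[P['fx'],P['fy']]+[P['cx'],P['cy']]
E
python3 - <<'E'
from h import *
import json
print(robot.observe())
for c in ['top','side','wrist']:
    P=robot.camera_params(c); print(c,{k:np.round(v,3).tolist() for k,v in P.items()})
    json.dump({k:np.array(v).tolist() for k,v in P.items()},open(c+'.json','w'))
snap('top','top0')
E
```

```text
pics
{'time': 0.0, 'qpos': array([ 9.58012033e-01,  3.42733213e-01,  1.52505563e+00,  9.23658401e-07,
        1.27538694e+00, -1.45997768e-01]), 'qvel': array([ 0.00041532, -0.00090597,  0.0006195 ,  0.00285044, -0.00149531,
        0.00155602]), 'joint_efforts': array([-4.98606787e-04, -4.31236053e+01, -2.44220442e+01,  7.19049876e-02,
        5.59838698e-02, -1.03943676e-04]), 'tool_pos': array([0.23596807, 0.46846069, 0.19812608]), 'tool_rot': array([-3.14002650e+00, -2.31186370e-04,  2.67480568e+00]), 'contact_force': array([ 0.78296132, -0.22188379,  0.87493776]), 'torque': array([-0.00470548, -0.03007602, -0.00118837]), 'opening': 0.09149893416941603}
top {'fx': 446.988, 'fy': 446.988, 'cx': 313.544, 'cy': 196.695, 'k1': 0.01, 'R': [[0.022, -1.0, 0.003], [-0.988, -0.022, -0.154], [0.154, 0.001, -0.988]], 't': [-0.056, 0.565, 1.22]}
side {'fx': 381.065, 'fy': 381.065, 'cx': 325.361, 'cy': 200.176, 'k1': -0.036, 'R': [[0.998, -0.059, -0.015], [-0.05, -0.654, -0.755], [0.035, 0.754, -0.656]], 't': [-0.535, 0.006, 1.024]}
wrist {'fx': 312.001, 'fy': 312.001, 'cx': 320.325, 'cy': 194.68, 'k1': -0.054, 'R': [[0.45, 0.893, -0.002], [0.858, -0.431, 0.28], [0.25, -0.127, -0.96]], 't': [-0.524, -0.034, 0.39]}
```

View pics/top0.png

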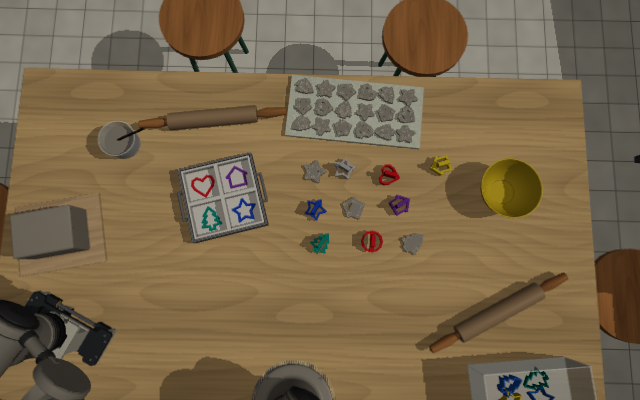

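The top view shows the caddy at (222,197): heart (203,185), house (236,178), tree (210,219), star (245,210). The cutters lie around x 300–450, y 155–250. I'll enlarge that area next.

```bash
python3 - <<'E'
import cv2,numpy as np
im=np.load('pics/top0.npy')
c=cv2.resize(im[145:260,290:460],None,fx=4.7,fy=4.7,interpolation=cv2.INTER_CUBIC)
cv2.imwrite('pics/c1.png',c[:,:,::-1])
c=cv2.resize(im[145:250,165:280],None,fx=5,fy=5,interpolation=cv2.INTER_CUBIC)
cv2.imwrite('pics/c2.png',c[:,:,::-1])
E
```

```text
(no output)
```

View pics/c1.png

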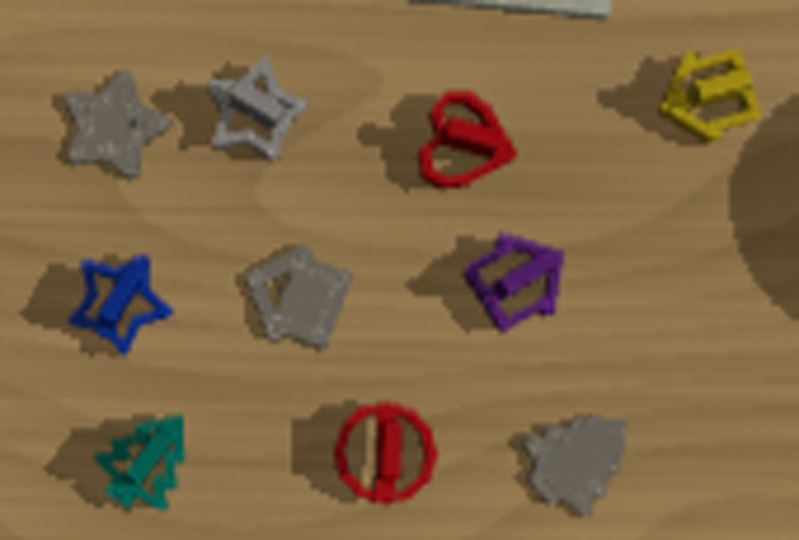

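View pics/c2.png

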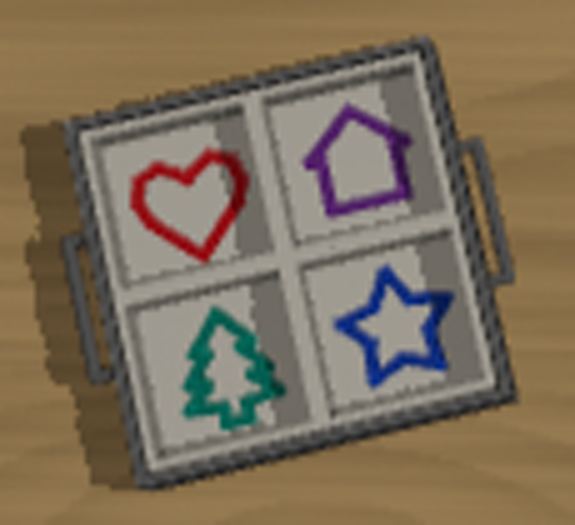

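Targets in the crop are the blue star (120,300), teal tree (147,460), red heart (467,140) and purple house (515,282); each has the named colour and shape. The steel star (257,108), red ring (386,452) and yellow house (712,92) stay, as do the grey clay pieces. The caddy holds the heart top left, house top right, tree bottom left and star bottom right.

```bash
python3 - <<'E'
from h import *
P=robot.camera_params('top')
f=lambda l:np.array(l,float)/4.7+[290-.4,145-.4]
bars=dict(star=[(104,318),(143,264)],tree=[(118,486),(172,428)],heart=[(447,126),(510,158)],house=[(502,288),(560,256)],steel=[(232,92),(282,117)],round=[(386,418),(386,500)])
for k,v in bars.items():
    X=ray(P,f(v),.048); d=X[1]-X[0]
    print(k,X.mean(0).round(4),'len',np.linalg.norm(d).round(3),'yaw',np.degrees(np.arctan2(d[1],d[0])).round(1))
g=lambda l:np.array(l,float)/5+[165-.4,145-.4]
for k,v in dict(heart=(190,205),house=(358,162),tree=(232,370),star=(395,328)).items():
    print('place',k,ray(P,g([v]),.009)[0].round(4))
C=ray(P,g([(70,122),(428,38),(515,400),(150,487)]),.036)
print(C.round(3),np.linalg.norm(C-np.roll(C,-1,0),axis=1).round(3),C.mean(0))
d=C[0]-C[1];print('caddy ang',np.degrees(np.arctan2(d[1],d[0])))
E
```

```text
star [ 0.5375 -0.0504  0.048 ] len 0.04 yaw -34.4
tree [ 0.439  -0.0651  0.048 ] len 0.047 yaw -41.9
heart [ 0.633  -0.2629  0.048 ] len 0.042 yaw -116.5
house [ 0.5544 -0.2939  0.048 ] len 0.04 yaw -60.0
steel [ 0.6533 -0.1288  0.048 ] len 0.034 yaw -115.9
round [ 0.441  -0.2073  0.048 ] len 0.048 yaw -179.9
place heart [0.5969 0.2807 0.009 ]
place house [0.6246 0.1842 0.009 ]
place tree [0.501  0.2508 0.009 ]
place star [0.5274 0.1581 0.009 ]
[[0.639 0.345 0.036]
 [0.693 0.143 0.036]
 [0.485 0.084 0.036]
 [0.432 0.287 0.036]] [0.21  0.216 0.209 0.216] [0.56208621 0.21476691 0.036     ]
caddy ang 104.94884658433328
```

Everything checks out: the caddy side measures about 0.212 m and all targets are within reach. I'm moving above the cutters for a closer look with the wrist camera.

Request:
jog_arm(
  deltas=[0.15,-0.33,0,0,0,0,0.3,-0.67,0,0,0,0,0.44,-1,0,0,0,0],
  claw=0.45,
)

```text
time: 0.3
tool_pos: [0.28, 0.3675, 0.1981]
tool_rot: [-3.14, -0.0, 2.677]
contact_force: [1.5, 0.1, -0.1]
opening: 0.0763
```

Request:
jog_arm(
  deltas=[0.15,-0.33,0,0,0,0,0.3,-0.67,0,0,0,0,0.44,-1,0,0,0,0],
)

```text
time: 0.55
tool_pos: [0.3243, 0.2671, 0.1985]
tool_rot: [-3.141, -0.0, 2.675]
contact_force: [0.5, 0.5, 0.9]
opening: 0.0566
```

Request:
jog_arm(
  deltas=[0.15,-0.33,0,0,0,0,0.3,-0.67,0,0,0,0,0.44,-1,0,0,0,0],
)

```text
time: 0.8
tool_pos: [0.3684, 0.1671, 0.1986]
tool_rot: [-3.141, -0.0, 2.675]
contact_force: [0.4, 0.6, -0.5]
opening: 0.0425
```

Request:
jog_arm(
  deltas=[0.15,-0.33,0,0,0,0,0.3,-0.67,0,0,0,0,0.44,-1,0,0,0,0],
)

```text
time: 1.05
tool_pos: [0.4124, 0.067, 0.1986]
tool_rot: [-3.142, -0.0, 2.675]
contact_force: [1.6, 0.8, 0.1]
opening: 0.0412
```

Request:
jog_arm(
  deltas=[0.15,-0.33,0,0,0,0,0.3,-0.67,0,0,0,0,0.44,-1,0,0,0,0],
)

```text
time: 1.3
tool_pos: [0.4564, -0.0331, 0.1985]
tool_rot: [-3.142, -0.001, 2.674]
contact_force: [0.8, 0.0, 0.6]
opening: 0.0412
```

Request:
jog_arm(
  deltas=[0.15,-0.33,0,0,0,0,0.3,-0.67,0,0,0,0,0.44,-1,0,0,0,0,0.44,-1,0,0,0,0,0.44,-1,0,0,0,0],
)

```text
time: 1.72
tool_pos: [0.5, -0.1324, 0.1978]
tool_rot: [3.142, -0.002, 2.672]
contact_force: [-0.4, -0.7, 0.3]
opening: 0.0413
```

```bash
python3 - <<'E'
from h import *
import json
P=robot.camera_params('wrist'); json.dump({k:np.array(v).tolist() for k,v in P.items()},open('w1.json','w'))
snap('wrist','w1')
im=np.load('pics/w1.npy');cv2.imwrite('pics/w1.png',cv2.resize(im,(800,500),interpolation=cv2.INTER_CUBIC)[:,:,::-1])
s=robot.observe();print(s['time'],s['tool_pos'],s['tool_rot'],s['opening'],s['qpos'])
E
```

```text
1.7667 [ 0.49969143 -0.13114921  0.19800889] [ 3.14130649e+00 -2.13533453e-03  2.67342846e+00] 0.04116335809533539 [-4.05385401e-01  3.28641881e-01  1.54622020e+00  4.39447459e-04
  1.26884377e+00 -1.50814836e+00]
```

View pics/w1.png

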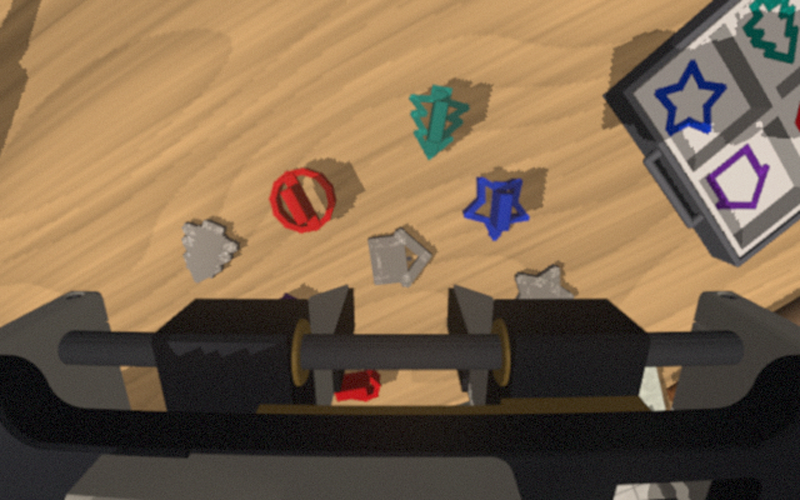

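The wrist view shows the blue star at (497,205) and the teal tree at (437,120) out of 800, both clear. The steel star, heart and house are hidden by the gripper. I'll zoom in on the two visible ones.

```bash
python3 - <<'E'
import cv2,numpy as np
im=np.load('pics/w1.npy')
c=cv2.resize(im[60:200,310:440],None,fx=4.2,fy=4.2,interpolation=cv2.INTER_CUBIC)
cv2.imwrite('pics/w1c.png',c[:,:,::-1])
E
```

```text
(no output)
```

View pics/w1c.png

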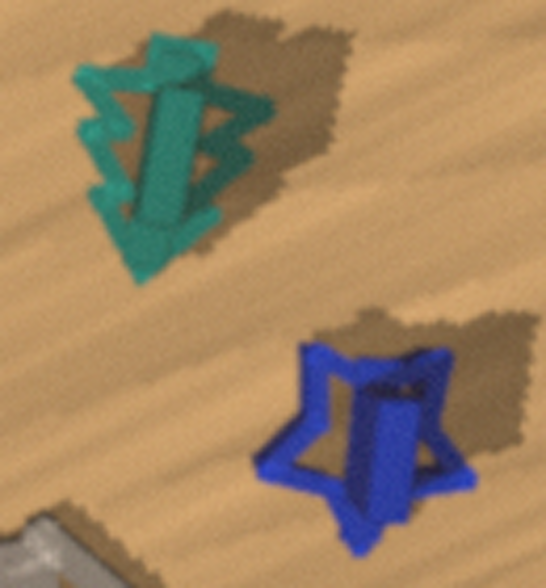

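```bash
python3 - <<'E'
from h import *
import json
P=json.load(open('w1.json'))
f=lambda l:np.array(l,float)/4.2+[310-.4,60-.4]
for k,v in dict(star=[(401,396),(389,521)],tree=[(183,90),(164,222)]).items():
    X=ray(P,f(v),.048); d=X[1]-X[0]
    print(k,X.round(4),X.mean(0).round(4),'len',np.linalg.norm(d).round(3),'yaw',np.degrees(np.arctan2(d[1],d[0])).round(1))
for k,v in dict(treetip=(142,275),startip=(360,552)).items(): print(k,ray(P,f([v]),.02))
E
```

```text
star [[ 0.519  -0.0396  0.048 ]
 [ 0.5483 -0.0553  0.048 ]] [ 0.5337 -0.0475  0.048 ] len 0.033 yaw -28.2
tree [[ 0.4261 -0.0579  0.048 ]
 [ 0.4522 -0.0756  0.048 ]] [ 0.4392 -0.0667  0.048 ] len 0.032 yaw -34.0
treetip [[ 0.46388555 -0.0850616   0.02      ]]
startip [[ 0.56277265 -0.06284221  0.02      ]]
```

Request:
jog_arm(
  deltas=[0.11,0.28,-0.2,0,0,0,0.23,0.56,-0.4,0,0,-0.01,0.34,0.84,-0.62,0,0,-0.01],
)

```text
time: 2.02
tool_pos: [0.5342, -0.0451, 0.1369]
tool_rot: [3.141, 0.001, 2.658]
contact_force: [-0.6, -0.3, -0.1]
opening: 0.0409
```

Request:
jog_arm(
  deltas=[0,0,-0.35,0,0,0,0,0,-0.7,0,0,0,0,0,-0.9,0,0,0,0,0,-1,0,0,0,0,0,-1,0,0,0],
)

```text
time: 2.43
tool_pos: [0.5323, -0.0456, 0.0351]
tool_rot: [-3.141, -0.004, 2.661]
contact_force: [-0.8, 1.2, 0.7]
opening: 0.0411
```

Request:
jog_arm(
  deltas=[0,0,0,0,0,0,0,0,0,0,0,0,0,0,0,0,0,0,0,0,0,0,0,0,0,0,0,0,0,0],
  claw=0,
  newtons=20,
)

```text
time: 2.85
tool_pos: [0.5348, -0.0474, 0.0378]
tool_rot: [3.141, 0.002, 2.659]
contact_force: [-0.4, 0.0, 0.2]
opening: 0.0128
```

Request:
jog_arm(
  deltas=[0,0,0,0,0,0,0,0,0.35,0,0,0,0,0,0.7,0,0,0,0,0,1,0,0,0],
)

```text
time: 3.18
tool_pos: [0.5343, -0.0472, 0.1387]
tool_rot: [3.141, 0.0, 2.659]
contact_force: [0.2, -1.3, 1.1]
opening: 0.0009
```

The opening shows 0.9 mm, so the star slipped out. I'll look again.

```bash
python3 - <<'E'
from h import *
import json
P=robot.camera_params('wrist'); json.dump({k:np.array(v).tolist() for k,v in P.items()},open('w2.json','w'))
snap('wrist','w2',(160,100,480,300),2.5)
s=robot.observe();print(s['time'],s['tool_pos'],s['tool_rot'],s['opening'])
E
```

```text
3.2333 [ 0.53760337 -0.04789131  0.14476823] [3.13881995 0.01035108 2.6591011 ] 0.0005466920874458145
```

View pics/w2.png

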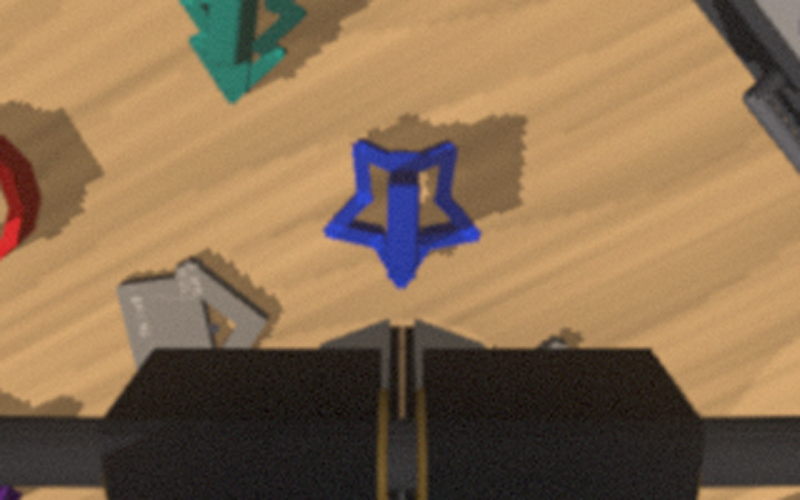

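The star is upright, straight ahead of the jaws and aligned with them, with bar top ends at about (404,182) and (403,248). The jaws had probably not built up force before the lift.

```bash
python3 - <<'E'
from h import *
import json
P=json.load(open('w2.json'))
f=lambda l:np.array(l,float)/2.5+[160-.3,100-.3]
X=ray(P,f([(404,182),(403,248)]),.048);print(X,X.mean(0)); print(ray(P,f([(402,285)]),.02),ray(P,f([(455,148),(360,148),(330,235),(478,235)]),.02).round(3))
s=robot.observe();print(s['time'],s['tool_pos'],s['tool_rot'])
E
```

```text
[[ 0.519496   -0.0390033   0.048     ]
 [ 0.54143095 -0.05087628  0.048     ]] [ 0.53046348 -0.04493979  0.048     ]
[[ 0.56307236 -0.06259752  0.02      ]] [[ 0.522 -0.018  0.02 ]
 [ 0.505 -0.051  0.02 ]
 [ 0.53  -0.079  0.02 ]
 [ 0.558 -0.025  0.02 ]]
3.2333 [ 0.53760337 -0.04789131  0.14476823] [3.13881995 0.01035108 2.6591011 ]
```

Request:
jog_arm(
  deltas=[0,0,0,0,0,0,0,0,0,0,0,0,0,0,0,0,0,0,0,0,0,0,0,0],
  claw=0.4,
)

```text
time: 3.57
tool_pos: [0.5333, -0.047, 0.1354]
tool_rot: [-3.141, -0.003, 2.659]
contact_force: [-0.4, 0.7, -0.3]
opening: 0.0225
```

Request:
jog_arm(
  deltas=[0,0,-0.3,0,0,0,0,0,-0.6,0,0,0,0,0,-0.85,0,0,0,0,0,-1,0,0,0,0,0,-1,0,0,0],
)

```text
time: 3.98
tool_pos: [0.531, -0.0464, 0.0325]
tool_rot: [-3.139, -0.009, 2.659]
contact_force: [-0.6, 0.2, 0.8]
opening: 0.0369
```

Request:
jog_arm(
  deltas=[0,0,-0.02,0,0,0,0,0,-0.02,0,0,0,0,0,-0.02,0,0,0,0,0,-0.02,0,0,0,0,0,-0.02,0,0,0],
  claw=0,
  newtons=25,
)

```text
time: 4.4
tool_pos: [0.5349, -0.0473, 0.0358]
tool_rot: [3.141, 0.002, 2.659]
contact_force: [-0.0, -0.4, 0.7]
opening: 0.0079
```

Request:
jog_arm(
  deltas=[0,0,0,0,0,0,0,0,0,0,0,0,0,0,0,0,0,0,0,0,0,0,0,0,0,0,0,0,0,0],
)

```text
time: 4.82
tool_pos: [0.5342, -0.0471, 0.0349]
tool_rot: [3.142, 0.0, 2.659]
contact_force: [-0.1, 0.7, 0.2]
opening: 0.0002
```

Request:
jog_arm(
  deltas=[0,0,0.05,0,0,0,0,0,0.15,0,0,0,0,0,0.25,0,0,0,0,0,0.3,0,0,0,0,0,0.3,0,0,0],
)

```text
time: 5.23
tool_pos: [0.5355, -0.0474, 0.0669]
tool_rot: [3.141, 0.004, 2.659]
contact_force: [1.1, -0.4, 0.2]
opening: 0.0007
```

The jaws closed on nothing. Before trying again I need to see where the tips are relative to the bar.

```bash
python3 - <<'E'
from h import *
import json
P=robot.camera_params('wrist'); json.dump({k:np.array(v).tolist() for k,v in P.items()},open('w3.json','w'))
s=robot.observe()
snap('wrist','w3'); snap('side','s3')
print(s['time'],s['tool_pos'],s['tool_rot'])
S=robot.camera_params('side'); t=s['tool_pos']; tip=t-[0,0,.011]
star=[.534,-.0475,.048]
pw=proj(P,[t,tip,star]);ps=proj(S,[t,tip,star]);print(pw,ps)
a=np.load('pics/w3.npy')[100:260,220:420];a=cv2.resize(a,None,fx=2,fy=2.5,interpolation=3)
a=cv2.resize(np.load('pics/w3.npy')[100:260,240:400],(400,400),interpolation=cv2.INTER_CUBIC)
x,y=ps[1].astype(int);print(x,y)
b=cv2.resize(np.load('pics/s3.npy')[y-50:y+50,x-50:x+50],(400,400),interpolation=cv2.INTER_CUBIC)
cv2.imwrite('pics/c3.png',np.hstack([a,b])[:,:,::-1])
E
```

```text
5.2333 [ 0.53548905 -0.04740039  0.06686758] [3.14056331 0.00357087 2.65910021]
[[321.02382483 228.47489163]
 [320.97449807 222.14544527]
 [319.82520841 216.27953874]] [[325.83652467 184.41441861]
 [325.8980112  187.79319384]
 [325.36291409 190.23247454]]
325 187
```

View pics/c3.png

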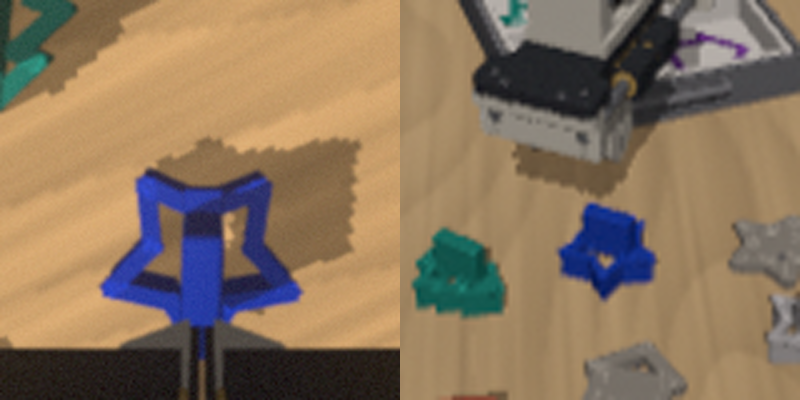

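In the side crop the gripper shows well above the star (lower edge at about (560,155)), although the reported tip projects to (600,200). The readout and the pictures disagree, so I'll look at the full side view.

```bash
python3 - <<'E'
import cv2,numpy as np
im=np.load('pics/s3.npy')
cv2.imwrite('pics/s3f.png',cv2.resize(im[40:290,200:520],None,fx=2.4,fy=2.4,interpolation=cv2.INTER_CUBIC)[:,:,::-1])
E
```

```text
(no output)
```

View pics/s3f.png

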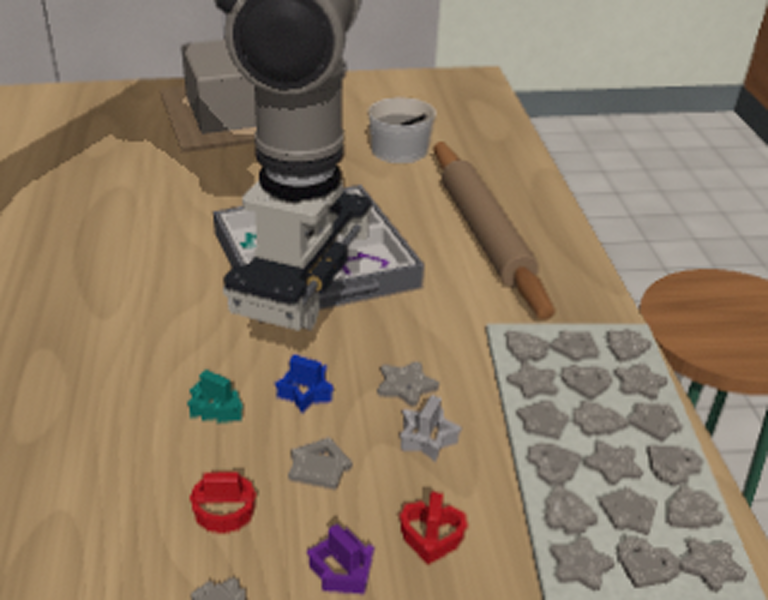

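```bash
python3 - <<'E'
from h import *
S=robot.camera_params('side'); W=__import__('json').load(open('w3.json'))
s=robot.observe();t=s['tool_pos'];print(s['time'],t,s['tool_rot'],s['qpos'],s['opening'])
x=np.array([-.88,.466,0]);y=np.array([.466,.88,0])
q=lambda P:(P-[200,40])*2.4
for z in (.055,.1,.15):
  c=t+[0,0,z]; print(z,q(proj(S,[c-y*.095-x*.0375,c-y*.095+x*.0375])).round())
print('tip',q(proj(S,[t-[0,0,.011]])),'star',q(proj(S,[[.534,-.0475,.048]])))
# DH-free check: wrist camera position
R=np.array(W['R']);print('cam',-R.T@W['t'])
E
```

```text
5.3333 [ 0.53447009 -0.0471772   0.06534241] [3.14126458e+00 9.89569484e-04 2.65912631e+00] [-2.30964796e-01  5.05655086e-01  1.67112545e+00  8.70355653e-05
  9.63772042e-01 -1.31934455e+00] 0.00040105191160759684
0.055 [[294. 370.]
 [224. 350.]]
0.1 [[294. 331.]
 [220. 312.]]
0.15 [[292. 286.]
 [216. 267.]]
tip [[301.20516702 355.73287521]] star [[300.87099381 360.55793889]]
cam [ 0.46665138 -0.01208304  0.25196941]
```

Three things agree that the fingertips are about 40–45 mm higher than the reported TCP implies. The jaws closed on nothing. The body's near end shows about 40 px too high in the side view. The finger gap in the wrist view is too large for a tip at that depth. I'll open, go down to a reported 0.020 and check by picture.

Request:
jog_arm(
  deltas=[0,0,0,0,0,0,0,0,0,0,0,0,0,0,-0.05,0,0,0,0,0,-0.1,0,0,0,0,0,-0.15,0,0,0],
  claw=0.45,
)

```text
time: 5.75
tool_pos: [0.534, -0.0471, 0.049]
tool_rot: [-3.141, -0.001, 2.659]
contact_force: [-0.5, 0.9, 0.6]
opening: 0.0288
```

Request:
jog_arm(
  deltas=[0,0,-0.1,0,0,0,0,0,-0.2,0,0,0,0,0,-0.3,0,0,0,0,0,-0.3,0,0,0,0,0,-0.3,0,0,0],
)

```text
time: 6.17
tool_pos: [0.5336, -0.047, 0.0188]
tool_rot: [-3.141, -0.002, 2.659]
contact_force: [-0.1, -0.0, 0.2]
opening: 0.0414
```

```bash
python3 - <<'E'
from h import *
s=robot.observe()
snap('wrist','w4'); snap('side','s4')
print(s['time'],s['tool_pos'],s['tool_rot'],s['contact_force'],s['opening'])
a=cv2.resize(np.load('pics/w4.npy')[120:280,240:400],(400,400),interpolation=cv2.INTER_CUBIC)
b=cv2.resize(np.load('pics/s4.npy')[130:230,280:380],(400,400),interpolation=cv2.INTER_CUBIC)
cv2.imwrite('pics/c4.png',np.hstack([a,b])[:,:,::-1])
E
```

```text
6.1667 [ 0.53359572 -0.04699271  0.01881709] [-3.14116193e+00 -2.05647789e-03  2.65906421e+00] [-0.12689271 -0.01649179  0.21850228] 0.04141541040472709
```

View pics/c4.png

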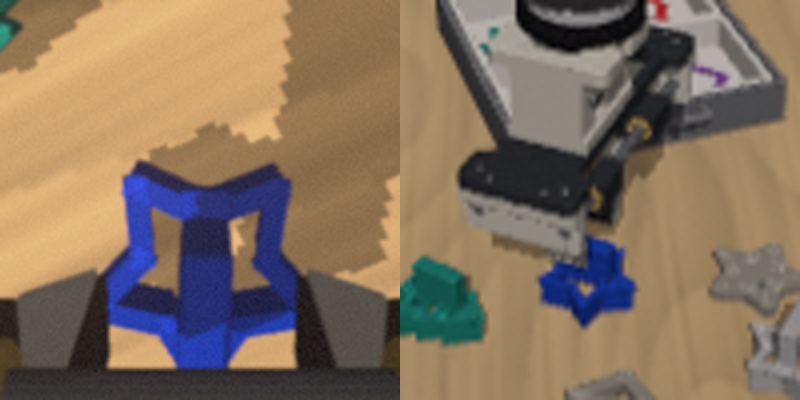

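Still no contact at a reported 0.019, where real tips would already have hit the star's walls. The tips look to be at about z = 0.05–0.06, level with the top of the bar. I'm going down 26 mm slowly and closing.

Request:
jog_arm(
  deltas=[0,0,-0.06,0,0,0,0,0,-0.12,0,0,0,0,0,-0.18,0,0,0,0,0,-0.24,0,0,0,0,0,-0.26,0,0,0],
)

```text
time: 6.68
tool_pos: [0.5335, -0.047, -0.0074]
tool_rot: [-3.141, -0.002, 2.659]
contact_force: [-0.5, -0.1, -0.1]
opening: 0.0413
```

Request:
jog_arm(
  deltas=[0,0,0,0,0,0,0,0,0,0,0,0,0,0,0,0,0,0,0,0,0,0,0,0,0,0,0,0,0,0],
  claw=0,
  newtons=20,
)

```text
time: 7.1
tool_pos: [0.5345, -0.0472, -0.0059]
tool_rot: [3.141, 0.001, 2.659]
contact_force: [-1.1, 0.1, -0.5]
opening: 0.0125
```

Request:
jog_arm(
  deltas=[0,0,0,0,0,0,0,0,0,0,0,0,0,0,0,0,0,0],
)

```text
time: 7.35
tool_pos: [0.5344, -0.0472, -0.0059]
tool_rot: [3.141, 0.001, 2.659]
contact_force: [-0.2, 0.0, 2.2]
opening: 0.012
```

It's gripped: 12 mm opening with grip force. I'm lifting and carrying it to the star compartment.

Request:
jog_arm(
  deltas=[0,0,0.1,0,0,0,0,0,0.3,0,0,0,0,0,0.55,0,0,0,0,0,0.8,0,0,0,0,0,0.9,0,0,0],
)

```text
time: 7.77
tool_pos: [0.5359, -0.0475, 0.0875]
tool_rot: [3.14, 0.005, 2.659]
contact_force: [0.8, 0.1, -0.9]
opening: 0.0121
```

Request:
jog_arm(
  deltas=[0,0.15,0,0,0,0,-0.02,0.4,0,0,0,0,-0.03,0.65,0,0,0,0,-0.04,0.9,0,0,0,0,-0.04,1,0,0,0,0],
)

```text
time: 8.18
tool_pos: [0.5295, 0.0554, 0.0837]
tool_rot: [3.141, -0.001, 2.661]
contact_force: [-0.4, 0.1, -1.0]
opening: 0.012
```

Request:
jog_arm(
  deltas=[0,0.25,0,0,0,0,-0.02,0.5,0,0,0,0,-0.03,0.8,0,0,0,0,-0.03,1,0,0,0,0,-0.03,1,0,0,0,0],
)

```text
time: 8.6
tool_pos: [0.5269, 0.1559, 0.0837]
tool_rot: [3.141, -0.0, 2.662]
contact_force: [-0.4, 0.4, -0.0]
opening: 0.0121
```

```bash
python3 - <<'E'
from h import *
s=robot.observe()
snap('wrist','w5'); snap('side','s5')
print(s['time'],s['tool_pos'],s['tool_rot'],s['opening'])
a=cv2.resize(np.load('pics/w5.npy')[40:280,200:440],(400,400),interpolation=cv2.INTER_CUBIC)
b=cv2.resize(np.load('pics/s5.npy')[60:220,240:400],(400,400),interpolation=cv2.INTER_CUBIC)
cv2.imwrite('pics/c5.png',np.hstack([a,b])[:,:,::-1])
E
```

```text
8.6 [0.52688423 0.15586011 0.08366511] [ 3.14078184e+00 -4.74371144e-04  2.66228065e+00] 0.012101263545915045
```

View pics/c5.png

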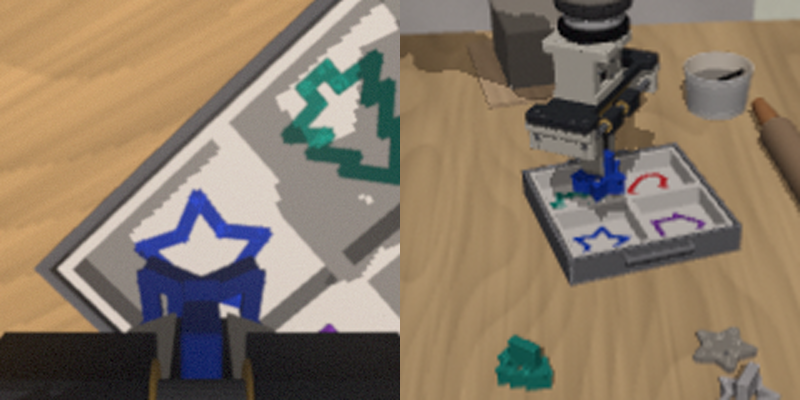

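The star is held squarely and hangs above its compartment. I'm lowering and releasing it.

Request:
jog_arm(
  deltas=[0,0,-0.2,0,0,0,0,0,-0.4,0,0,0,0,0,-0.6,0,0,0,0,0,-0.72,0,0,0,0,0,-0.76,0,0,0],
)

```text
time: 9.12
tool_pos: [0.5259, 0.1511, 0.0057]
tool_rot: [-3.139, -0.003, 2.658]
contact_force: [-0.8, -0.6, -0.9]
opening: 0.012
```

Request:
jog_arm(
  deltas=[0,0,-0.03,0,0,0,0,0,-0.045,0,0,0,0,0,-0.045,0,0,0,0,0,-0.045,0,0,0],
)

```text
time: 9.45
tool_pos: [0.5279, 0.1527, 0.0041]
tool_rot: [3.141, 0.001, 2.659]
contact_force: [0.8, -0.2, -0.8]
opening: 0.0118
```

Request:
jog_arm(
  deltas=[0,0,0,0,0,0,0,0,0,0,0,0,0,0,0,0,0,0,0,0,0,0,0,0,0,0,0,0,0,0],
  claw=0.35,
)

```text
time: 9.87
tool_pos: [0.5273, 0.1529, 0.0035]
tool_rot: [3.141, 0.0, 2.659]
contact_force: [-0.6, 0.3, 0.1]
opening: 0.032
```

Request:
jog_arm(
  deltas=[0,0,0.1,0,0,0,0,0,0.35,0,0,0,0,0,0.7,0,0,0,0,0,1,0,0,0,0,0,1,0,0,0],
)

```text
time: 10.28
tool_pos: [0.5309, 0.1535, 0.1102]
tool_rot: [3.135, 0.009, 2.659]
contact_force: [0.4, -0.3, 0.9]
opening: 0.0325
```

Released. Next is the tree at (0.439,−0.067), with a 6° turn.

Request:
jog_arm(
  deltas=[-0.14,-0.33,0,0,0,-0.03,-0.27,-0.66,0,0,0,-0.07,-0.4,-1,0,0,0,-0.07],
)

```text
time: 10.53
tool_pos: [0.4866, 0.0523, 0.1038]
tool_rot: [3.141, 0.001, 2.548]
contact_force: [0.3, -0.9, 0.8]
opening: 0.0321
```

Request:
jog_arm(
  deltas=[-0.14,-0.33,0,0,0,0,-0.28,-0.66,0,0,0,0,-0.4,-1,0,0,0,0],
)

```text
time: 10.78
tool_pos: [0.4461, -0.0482, 0.1038]
tool_rot: [3.141, 0.0, 2.55]
contact_force: [0.2, -0.5, 0.0]
opening: 0.0322
```

Request:
jog_arm(
  deltas=[-0.08,-0.19,-0.1,0,0,0,-0.08,-0.19,-0.1,0,0,0,-0.08,-0.19,-0.1,0,0,0],
)

```text
time: 11.03
tool_pos: [0.4388, -0.0669, 0.0935]
tool_rot: [3.141, -0.0, 2.546]
contact_force: [-0.4, -0.3, -0.1]
opening: 0.0323
```

```bash
python3 - <<'E'
from h import *
import json
s=robot.observe()
P=robot.camera_params('wrist'); json.dump({k:np.array(v).tolist() for k,v in P.items()},open('w6.json','w'))
snap('wrist','w6'); snap('top','t6')
print(s['time'],s['tool_pos'],s['tool_rot'],s['opening'])
a=cv2.resize(np.load('pics/w6.npy')[120:280,240:400],(400,400),interpolation=cv2.INTER_CUBIC)
b=cv2.resize(np.load('pics/t6.npy')[145:245,170:270],(400,400),interpolation=cv2.INTER_CUBIC)
cv2.imwrite('pics/c6.png',np.hstack([a,b])[:,:,::-1])
E
```

```text
11.0333 [ 0.43880994 -0.06686171  0.09348413] [ 3.14141743e+00 -3.91719405e-04  2.54637307e+00] 0.03229954993130188
```

View pics/c6.png

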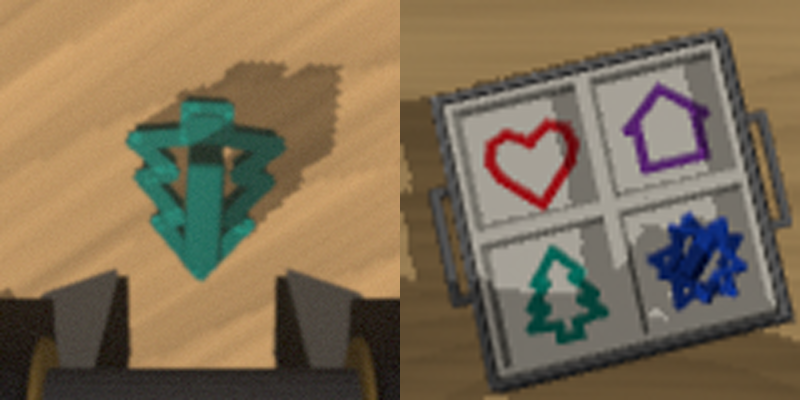

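The blue star lies in its compartment (crop (700,265)), and the tree is aligned between the jaws at (205,200).

Request:
jog_arm(
  deltas=[0,0,-0.3,0,0,0,0,0,-0.6,0,0,0,0,0,-0.85,0,0,0,0,0,-1,0,0,0,0,0,-1,0,0,0],
)

```text
time: 11.55
tool_pos: [0.439, -0.0647, -0.0074]
tool_rot: [-3.141, -0.002, 2.551]
contact_force: [-0.5, 0.0, 0.9]
opening: 0.0321
```

Request:
jog_arm(
  deltas=[0,0,0,0,0,0,0,0,0,0,0,0,0,0,0,0,0,0,0,0,0,0,0,0,0,0,0,0,0,0],
  claw=0,
)

```text
time: 11.97
tool_pos: [0.4396, -0.0659, -0.0065]
tool_rot: [3.141, 0.001, 2.55]
contact_force: [0.2, 1.0, 1.3]
opening: 0.0118
```

Request:
jog_arm(
  deltas=[0,0,0,0,0,0,0,0,0,0,0,0,0,0,0,0,0,0],
)

```text
time: 12.22
tool_pos: [0.4395, -0.0661, -0.0065]
tool_rot: [3.141, 0.0, 2.549]
contact_force: [0.8, 0.8, 1.9]
opening: 0.0117
```

Request:
jog_arm(
  deltas=[0,0,0.1,0,0,0,0,0,0.3,0,0,0,0,0,0.55,0,0,0,0,0,0.8,0,0,0,0,0,0.9,0,0,0],
)

```text
time: 12.63
tool_pos: [0.4404, -0.0667, 0.086]
tool_rot: [3.141, 0.004, 2.549]
contact_force: [0.8, 0.5, -0.8]
opening: 0.0118
```

Request:
jog_arm(
  deltas=[0.03,0.15,0,0,0,0,0.08,0.4,0,0,0,0,0.14,0.7,0,0,0,0,0.2,1,0,0,0,0],
)

```text
time: 12.97
tool_pos: [0.4592, 0.0345, 0.0834]
tool_rot: [-3.141, 0.0, 2.547]
contact_force: [0.1, -0.3, -0.9]
opening: 0.0119
```

Request:
jog_arm(
  deltas=[0.07,0.33,0,0,0,0,0.14,0.67,0,0,0,0,0.2,1,0,0,0,0],
)

```text
time: 13.22
tool_pos: [0.4792, 0.1353, 0.0832]
tool_rot: [-3.141, -0.0, 2.549]
contact_force: [1.0, 0.1, -1.1]
opening: 0.0118
```

Request:
jog_arm(
  deltas=[0.07,0.33,0,0,0,0,0.14,0.67,0,0,0,0,0.2,0.95,0,0,0,0,0.22,1,0,0,0,0],
)

```text
time: 13.55
tool_pos: [0.5015, 0.2377, 0.0831]
tool_rot: [3.14, -0.0, 2.552]
contact_force: [-1.2, -0.2, -0.3]
opening: 0.0117
```

Request:
jog_arm(
  deltas=[0,0.17,0,0,0,0,0,0.17,-0.1,0,0,0,0,0.17,-0.35,0,0,0,0,0.17,-0.6,0,0,0,0,0.17,-0.7,0,0,0],
)

```text
time: 13.97
tool_pos: [0.4989, 0.249, 0.0099]
tool_rot: [-3.137, -0.003, 2.549]
contact_force: [-1.3, -0.8, -0.2]
opening: 0.0116
```

Request:
jog_arm(
  deltas=[0,0,-0.05,0,0,0,0,0,-0.1,0,0,0,0,0,-0.105,0,0,0,0,0,-0.105,0,0,0],
)

```text
time: 14.3
tool_pos: [0.5019, 0.2508, 0.0036]
tool_rot: [3.14, 0.001, 2.549]
contact_force: [-0.5, -1.3, -0.4]
opening: 0.0118
```

Request:
jog_arm(
  deltas=[0,0,0,0,0,0,0,0,0,0,0,0,0,0,0,0,0,0,0,0,0,0,0,0,0,0,0,0,0,0],
  claw=0.35,
)

```text
time: 14.72
tool_pos: [0.5014, 0.251, 0.0031]
tool_rot: [3.141, 0.0, 2.549]
contact_force: [0.3, 0.2, -0.7]
opening: 0.0317
```

Request:
jog_arm(
  deltas=[0,0,0.1,0,0,0,0,0,0.35,0,0,0,0,0,0.7,0,0,0,0,0,1,0,0,0,0,0,1,0,0,0],
)

```text
time: 15.13
tool_pos: [0.5048, 0.2522, 0.1098]
tool_rot: [3.132, 0.007, 2.549]
contact_force: [1.3, 0.1, -0.6]
opening: 0.0324
```

Tree released. I'm moving above the heart, turning about −82° on the way.

Request:
jog_arm(
  deltas=[0.06,-0.21,0,0,0,-0.04,0.11,-0.43,0,0,0,-0.08,0.16,-0.64,0,0,0,-0.12,0.22,-0.855,0,0,0,-0.153],
)

```text
time: 15.47
tool_pos: [0.5232, 0.1646, 0.1033]
tool_rot: [3.141, 0.0, 2.306]
contact_force: [-0.1, 0.1, 0.3]
opening: 0.032
```

Request:
jog_arm(
  deltas=[0.06,-0.21,0,0,0,-0.04,0.11,-0.43,0,0,0,-0.08,0.16,-0.64,0,0,0,-0.12,0.22,-0.855,0,0,0,-0.153],
)

```text
time: 15.8
tool_pos: [0.5452, 0.0789, 0.1032]
tool_rot: [3.141, 0.0, 2.065]
contact_force: [0.2, 0.8, 0.6]
opening: 0.0322
```

Request:
jog_arm(
  deltas=[0.06,-0.21,0,0,0,-0.04,0.11,-0.43,0,0,0,-0.08,0.16,-0.64,0,0,0,-0.12,0.22,-0.855,0,0,0,-0.153],
)

```text
time: 16.13
tool_pos: [0.5672, -0.0067, 0.1032]
tool_rot: [3.141, 0.0, 1.825]
contact_force: [0.5, 0.7, 0.0]
opening: 0.0323
```

Request:
jog_arm(
  deltas=[0.06,-0.21,0,0,0,-0.04,0.11,-0.43,0,0,0,-0.08,0.16,-0.64,0,0,0,-0.12,0.22,-0.855,0,0,0,-0.153],
)

```text
time: 16.47
tool_pos: [0.5892, -0.0921, 0.1032]
tool_rot: [3.142, -0.0, 1.585]
contact_force: [0.5, 0.0, -0.0]
opening: 0.0321
```

Request:
jog_arm(
  deltas=[0.06,-0.21,0,0,0,-0.04,0.11,-0.43,0,0,0,-0.08,0.16,-0.64,0,0,0,-0.12,0.22,-0.855,0,0,0,-0.153],
)

```text
time: 16.8
tool_pos: [0.6112, -0.1776, 0.1032]
tool_rot: [-3.142, -0.0, 1.344]
contact_force: [0.8, 0.7, 0.1]
opening: 0.0321
```

Request:
jog_arm(
  deltas=[0.06,-0.21,0,0,0,-0.04,0.11,-0.43,0,0,0,-0.08,0.16,-0.64,0,0,0,-0.12,0.22,-0.855,0,0,0,-0.153,0.22,-0.855,0,0,0,-0.153],
)

```text
time: 17.22
tool_pos: [0.6335, -0.2664, 0.1028]
tool_rot: [3.14, 0.001, 1.101]
contact_force: [-1.3, -0.0, -0.3]
opening: 0.032
```

```bash
python3 - <<'E'
from h import *
import json
s=robot.observe()
P=robot.camera_params('wrist'); json.dump({k:np.array(v).tolist() for k,v in P.items()},open('w7.json','w'))
snap('wrist','w7'); snap('top','t7')
print(s['time'],s['tool_pos'],s['tool_rot'],s['opening'])
print(proj(P,[[.633,-.2629,.048],[.5544,-.2939,.048]]))
a=cv2.resize(np.load('pics/w7.npy')[60:280,210:430],(400,400),interpolation=cv2.INTER_CUBIC)
b=cv2.resize(np.load('pics/t7.npy')[145:245,170:270],(400,400),interpolation=cv2.INTER_CUBIC)
cv2.imwrite('pics/c7.png',np.hstack([a,b])[:,:,::-1])
E
```

```text
17.2167 [ 0.63348849 -0.26636783  0.10284149] [3.13974632e+00 1.30209665e-03 1.10149883e+00] 0.03196334682389789
[[318.87171    197.20536765]
 [254.11989868 267.10493686]]
```

View pics/c7.png

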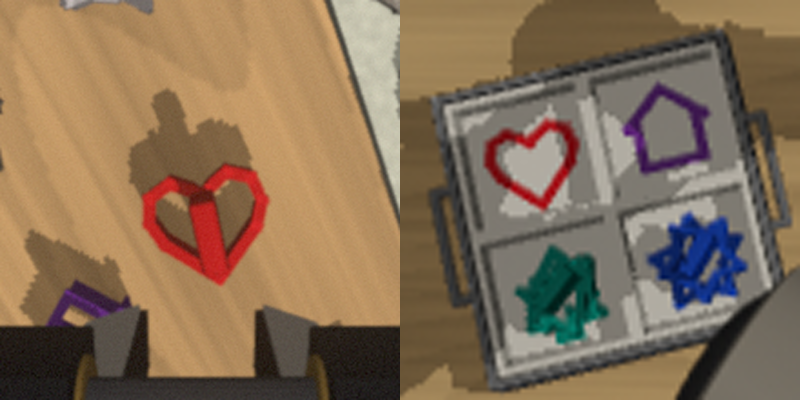

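The tree is in its compartment (crop (560,295)) and the star is still in place. The heart's bar runs from (202,200) to (214,277), slightly turned relative to the jaws.

```bash
python3 - <<'E'
from h import *
import json
P=json.load(open('w7.json'))
f=lambda l:np.array(l,float)/(400/220)+[210-.3,60-.3]
X=ray(P,f([(202,202),(215,277)]),.048);d=X[1]-X[0]
print(X,X.mean(0),np.linalg.norm(d),np.degrees(np.arctan2(d[1],d[0])))
print('tip',ray(P,f([(219,283)]),.02),'lobes',ray(P,f([(148,215),(266,195)]),.02))
print(robot.observe()['tool_pos'],robot.observe()['tool_rot'])
E
```

```text
[[ 0.64415237 -0.24428798  0.048     ]
 [ 0.63387393 -0.27752476  0.048     ]] [ 0.63901315 -0.26090637  0.048     ] 0.03478979441787143 -107.18417192892603
tip [[ 0.63044537 -0.29052099  0.02      ]] lobes [[ 0.61528956 -0.24352278  0.02      ]
 [ 0.67054755 -0.26047004  0.02      ]]
[ 0.63291478 -0.26260101  0.1025978 ] [-3.14102462e+00 -2.41445409e-04  1.10654338e+00]
```

Request:
jog_arm(
  deltas=[0.05,0.02,-0.03,0,0,0.05,0.05,0.02,-0.06,0,0,0.104,0.05,0.02,-0.1,0,0,0.104,0.05,0.02,-0.1,0,0,0.104],
)

```text
time: 17.65
tool_pos: [0.6377, -0.2588, 0.092]
tool_rot: [-3.14, -0.001, 1.27]
contact_force: [-0.4, 0.3, 0.1]
opening: 0.0324
```

Request:
jog_arm(
  deltas=[0,0,-0.3,0,0,0,0,0,-0.6,0,0,0,0,0,-0.85,0,0,0,0,0,-0.99,0,0,0,0,0,-0.99,0,0,0],
)

```text
time: 18.07
tool_pos: [0.637, -0.2589, -0.0077]
tool_rot: [-3.138, -0.001, 1.269]
contact_force: [-0.2, -0.2, 2.0]
opening: 0.0327
```

Request:
jog_arm(
  deltas=[0,0,0,0,0,0,0,0,0,0,0,0,0,0,0,0,0,0,0,0,0,0,0,0,0,0,0,0,0,0],
  claw=0,
)

```text
time: 18.48
tool_pos: [0.6384, -0.26, -0.0058]
tool_rot: [3.141, -0.0, 1.27]
contact_force: [0.2, 0.5, 0.2]
opening: 0.012
```

Request:
jog_arm(
  deltas=[0,0,0,0,0,0,0,0,0,0,0,0,0,0,0,0,0,0],
)

```text
time: 18.73
tool_pos: [0.6384, -0.26, -0.0058]
tool_rot: [3.141, -0.0, 1.27]
contact_force: [0.8, 1.3, 3.6]
opening: 0.0121
```

Request:
jog_arm(
  deltas=[0,0,0.1,0,0,0,0,0,0.3,0,0,0,0,0,0.55,0,0,0,0,0,0.8,0,0,0,0,0,0.9,0,0,0],
)

```text
time: 19.15
tool_pos: [0.6398, -0.2612, 0.0883]
tool_rot: [3.136, 0.001, 1.27]
contact_force: [-0.1, -0.6, 0.2]
opening: 0.0118
```

Request:
jog_arm(
  deltas=[-0.01,0.14,0,0,0,0,-0.03,0.38,0,0,0,0,-0.05,0.64,0,0,0,0,-0.07,0.9,0,0,0,0],
)

```text
time: 19.48
tool_pos: [0.6297, -0.1681, 0.0819]
tool_rot: [-3.138, -0.0, 1.27]
contact_force: [-1.3, 0.1, -0.4]
opening: 0.0115
```

Request:
jog_arm(
  deltas=[-0.02,0.3,0,0,0,0,-0.05,0.6,0,0,0,0,-0.07,0.9,0,0,0,0],
)

```text
time: 19.73
tool_pos: [0.6224, -0.0776, 0.082]
tool_rot: [-3.138, 0.0, 1.271]
contact_force: [-0.5, -0.3, -0.1]
opening: 0.012
```

Request:
jog_arm(
  deltas=[-0.02,0.3,0,0,0,0,-0.05,0.6,0,0,0,0,-0.07,0.9,0,0,0,0],
)

```text
time: 19.98
tool_pos: [0.6152, 0.0123, 0.082]
tool_rot: [-3.138, 0.001, 1.271]
contact_force: [-0.2, 1.1, -0.6]
opening: 0.0122
```

Request:
jog_arm(
  deltas=[-0.02,0.3,0,0,0,0,-0.05,0.6,0,0,0,0,-0.07,0.9,0,0,0,0],
)

```text
time: 20.23
tool_pos: [0.6081, 0.1021, 0.082]
tool_rot: [-3.138, 0.001, 1.271]
contact_force: [0.8, 0.6, 0.3]
opening: 0.0118
```

Request:
jog_arm(
  deltas=[-0.02,0.3,0,0,0,0,-0.05,0.6,0,0,0,0,-0.07,0.9,0,0,0,0],
)

```text
time: 20.48
tool_pos: [0.601, 0.1919, 0.082]
tool_rot: [-3.139, 0.001, 1.271]
contact_force: [0.5, 0.2, -0.6]
opening: 0.0117
```

Request:
jog_arm(
  deltas=[-0.02,0.3,0,0,0,0,-0.05,0.6,0,0,0,0,-0.065,0.82,0,0,0,0,-0.065,0.88,0,0,0,0,-0.065,0.88,0,0,0,0],
)

```text
time: 20.9
tool_pos: [0.5948, 0.2798, 0.0821]
tool_rot: [-3.139, 0.001, 1.274]
contact_force: [0.4, -0.4, -1.7]
opening: 0.0116
```

Request:
jog_arm(
  deltas=[0,0,-0.1,0,0,0,0,0,-0.3,0,0,0,0,0,-0.5,0,0,0,0,0,-0.68,0,0,0,0,0,-0.72,0,0,0],
)

```text
time: 21.32
tool_pos: [0.5943, 0.2751, 0.0073]
tool_rot: [-3.136, 0.005, 1.268]
contact_force: [-1.0, -0.9, -0.4]
opening: 0.0118
```

Request:
jog_arm(
  deltas=[0,0,-0.05,0,0,0,0,0,-0.08,0,0,0,0,0,-0.085,0,0,0,0,0,-0.085,0,0,0],
)

```text
time: 21.65
tool_pos: [0.5973, 0.2777, 0.0041]
tool_rot: [3.14, -0.001, 1.27]
contact_force: [1.0, -0.2, -0.9]
opening: 0.0118
```

Request:
jog_arm(
  deltas=[0,0,0,0,0,0,0,0,0,0,0,0,0,0,0,0,0,0,0,0,0,0,0,0,0,0,0,0,0,0],
  claw=0.35,
)

```text
time: 22.07
tool_pos: [0.5968, 0.278, 0.0036]
tool_rot: [3.141, -0.0, 1.271]
contact_force: [-0.7, -1.3, 0.7]
opening: 0.032
```

Request:
jog_arm(
  deltas=[0,0,0.1,0,0,0,0,0,0.35,0,0,0,0,0,0.7,0,0,0,0,0,1,0,0,0,0,0,1,0,0,0],
)

```text
time: 22.48
tool_pos: [0.6005, 0.2792, 0.1116]
tool_rot: [3.131, -0.008, 1.271]
contact_force: [0.3, 0.4, 0.5]
opening: 0.0322
```

Heart released. Now to the house.

Request:
jog_arm(
  deltas=[-0.02,-0.24,0,0,0,0.02,-0.04,-0.48,0,0,0,0.04,-0.055,-0.72,0,0,0,0.06,-0.07,-0.95,0,0,0,0.085],
)

```text
time: 22.82
tool_pos: [0.5896, 0.1819, 0.1041]
tool_rot: [3.141, -0.0, 1.406]
contact_force: [0.1, -0.6, 0.2]
opening: 0.0323
```

Request:
jog_arm(
  deltas=[-0.02,-0.24,0,0,0,0.02,-0.04,-0.48,0,0,0,0.04,-0.055,-0.72,0,0,0,0.06,-0.07,-0.95,0,0,0,0.085],
)

```text
time: 23.15
tool_pos: [0.5827, 0.0867, 0.1041]
tool_rot: [3.141, 0.0, 1.539]
contact_force: [0.1, -0.4, 0.2]
opening: 0.0324
```

Request:
jog_arm(
  deltas=[-0.02,-0.24,0,0,0,0.02,-0.04,-0.48,0,0,0,0.04,-0.055,-0.72,0,0,0,0.06,-0.07,-0.95,0,0,0,0.085],
)

```text
time: 23.48
tool_pos: [0.5757, -0.0084, 0.1041]
tool_rot: [3.141, 0.0, 1.673]
contact_force: [0.1, -0.0, -0.6]
opening: 0.0322
```

Request:
jog_arm(
  deltas=[-0.02,-0.24,0,0,0,0.02,-0.04,-0.48,0,0,0,0.04,-0.055,-0.72,0,0,0,0.06,-0.07,-0.95,0,0,0,0.085],
)

```text
time: 23.82
tool_pos: [0.5687, -0.1035, 0.1041]
tool_rot: [3.141, 0.001, 1.806]
contact_force: [-0.1, -0.3, 0.6]
opening: 0.0325
```

Request:
jog_arm(
  deltas=[-0.02,-0.24,0,0,0,0.02,-0.04,-0.48,0,0,0,0.04,-0.055,-0.72,0,0,0,0.06,-0.07,-0.95,0,0,0,0.085],
)

```text
time: 24.15
tool_pos: [0.5617, -0.1985, 0.1041]
tool_rot: [3.141, 0.001, 1.939]
contact_force: [0.6, -0.7, -0.7]
opening: 0.0326
```

Request:
jog_arm(
  deltas=[-0.02,-0.24,0,0,0,0.02,-0.04,-0.48,0,0,0,0.04,-0.055,-0.72,0,0,0,0.06,-0.07,-0.95,0,0,0,0.085,-0.07,-0.95,0,0,0,0.085],
)

```text
time: 24.57
tool_pos: [0.5544, -0.2966, 0.1039]
tool_rot: [-3.142, 0.003, 2.07]
contact_force: [-0.9, 0.6, 0.4]
opening: 0.0321
```

```bash
python3 - <<'E'
from h import *
import json
snap('top','t8')
s=robot.observe()
P=robot.camera_params('wrist'); json.dump({k:np.array(v).tolist() for k,v in P.items()},open('w8.json','w'))
snap('wrist','w8')
print(s['time'],s['tool_pos'],s['tool_rot'],s['opening'])
a=cv2.resize(np.load('pics/w8.npy')[60:280,210:430],(400,400),interpolation=cv2.INTER_CUBIC)
b=cv2.resize(np.load('pics/t8.npy')[145:245,170:270],(400,400),interpolation=cv2.INTER_CUBIC)
cv2.imwrite('pics/c8.png',np.hstack([a,b])[:,:,::-1])
E
```

```text
24.6167 [ 0.55443236 -0.29430186  0.10373165] [3.14123329e+00 1.04687883e-03 2.06868307e+00] 0.032145668456934146
```

View pics/c8.png

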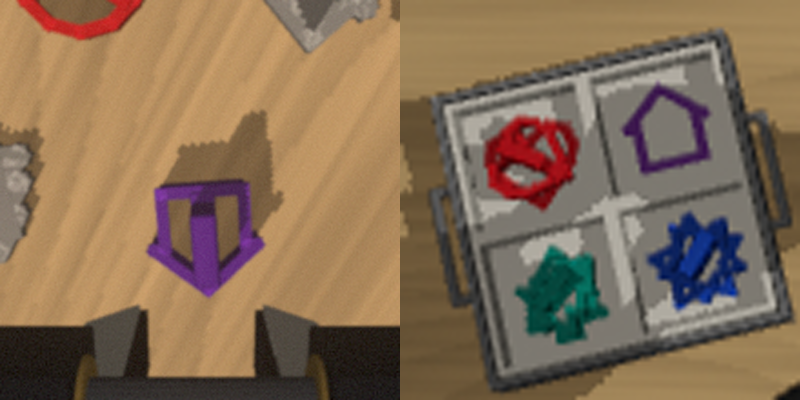

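The heart is in its compartment. The house is aligned with the jaws, its bar running from (203,216) to about (206,288).

```bash
python3 - <<'E'
from h import *
import json
P=json.load(open('w8.json'))
f=lambda l:np.array(l,float)/(400/220)+[210-.3,60-.3]
X=ray(P,f([(203,216),(206,288)]),.048);d=X[1]-X[0]
print(X,X.mean(0),np.linalg.norm(d),np.degrees(np.arctan2(d[1],d[0])))
print(ray(P,f([(209,295),(149,250),(264,242),(156,187),(250,182)]),.02).round(4))
E
```

```text
[[ 0.54524256 -0.27754909  0.048     ]
 [ 0.56246565 -0.30628456  0.048     ]] [ 0.55385411 -0.29191683  0.048     ] 0.033501672904671424 -59.06292199610265
[[ 0.5709 -0.318   0.02  ]
 [ 0.5333 -0.3113  0.02  ]
 [ 0.5813 -0.2805  0.02  ]
 [ 0.5218 -0.2816  0.02  ]
 [ 0.5603 -0.2579  0.02  ]]
```

Request:
jog_arm(
  deltas=[0,0.02,-0.05,0,0,0.02,0,0.02,-0.1,0,0,0.025],
)

```text
time: 24.83
tool_pos: [0.5551, -0.2889, 0.0937]
tool_rot: [3.141, 0.0, 2.113]
contact_force: [0.6, 0.5, 0.0]
opening: 0.0321
```

Request:
jog_arm(
  deltas=[0,0,-0.3,0,0,0,0,0,-0.6,0,0,0,0,0,-0.85,0,0,0,0,0,-1,0,0,0,0,0,-1,0,0,0],
)

```text
time: 25.25
tool_pos: [0.5544, -0.2883, -0.0074]
tool_rot: [-3.141, -0.002, 2.111]
contact_force: [-0.3, 0.1, 0.3]
opening: 0.0317
```

Request:
jog_arm(
  deltas=[0,0,0,0,0,0,0,0,0,0,0,0,0,0,0,0,0,0,0,0,0,0,0,0,0,0,0,0,0,0],
  claw=0,
)

```text
time: 25.67
tool_pos: [0.5548, -0.2899, -0.0066]
tool_rot: [3.141, 0.0, 2.111]
contact_force: [-0.4, 0.5, 0.3]
opening: 0.0121
```

Request:
jog_arm(
  deltas=[0,0,0,0,0,0,0,0,0,0,0,0,0,0,0,0,0,0],
)

```text
time: 25.92
tool_pos: [0.5548, -0.2901, -0.0066]
tool_rot: [3.141, 0.0, 2.111]
contact_force: [-0.1, 1.3, 0.9]
opening: 0.0118
```

Request:
jog_arm(
  deltas=[0,0,0.1,0,0,0,0,0,0.3,0,0,0,0,0,0.55,0,0,0,0,0,0.8,0,0,0,0,0,0.9,0,0,0],
)

```text
time: 26.33
tool_pos: [0.5563, -0.2913, 0.0876]
tool_rot: [3.139, 0.005, 2.111]
contact_force: [0.2, 0.3, -0.1]
opening: 0.0118
```

Request:
jog_arm(
  deltas=[0.02,0.14,0,0,0,0,0.06,0.38,0,0,0,0,0.1,0.66,0,0,0,0,0.137,0.94,0,0,0,0],
)

```text
time: 26.67
tool_pos: [0.5675, -0.1942, 0.0819]
tool_rot: [-3.141, -0.002, 2.11]
contact_force: [-0.2, 0.3, -1.0]
opening: 0.0121
```

Request:
jog_arm(
  deltas=[0.04,0.31,0,0,0,0,0.09,0.62,0,0,0,0,0.137,0.94,0,0,0,0],
)

```text
time: 26.92
tool_pos: [0.5811, -0.0997, 0.0819]
tool_rot: [-3.14, -0.002, 2.111]
contact_force: [0.6, 0.6, -0.6]
opening: 0.0117
```

Request:
jog_arm(
  deltas=[0.04,0.31,0,0,0,0,0.09,0.62,0,0,0,0,0.137,0.94,0,0,0,0],
)

```text
time: 27.17
tool_pos: [0.5946, -0.0057, 0.0818]
tool_rot: [-3.14, -0.002, 2.111]
contact_force: [1.3, 0.1, 0.6]
opening: 0.012
```

Request:
jog_arm(
  deltas=[0.04,0.31,0,0,0,0,0.09,0.62,0,0,0,0,0.137,0.94,0,0,0,0],
)

```text
time: 27.42
tool_pos: [0.6082, 0.0881, 0.0818]
tool_rot: [-3.139, -0.001, 2.111]
contact_force: [-0.2, -0.1, -0.5]
opening: 0.012
```

Request:
jog_arm(
  deltas=[0.04,0.31,0,0,0,0,0.09,0.62,0,0,0,0,0.13,0.87,0,0,0,0,0.137,0.95,0,0,0,0,0.137,0.95,0,0,0,0],
)

```text
time: 27.83
tool_pos: [0.6218, 0.1835, 0.0817]
tool_rot: [-3.14, -0.001, 2.114]
contact_force: [-0.0, -0.8, -0.1]
opening: 0.0116
```

Request:
jog_arm(
  deltas=[0,0,-0.1,0,0,0,0,0,-0.3,0,0,0,0,0,-0.5,0,0,0,0,0,-0.68,0,0,0,0,0,-0.72,0,0,0],
)

```text
time: 28.25
tool_pos: [0.6204, 0.1784, 0.007]
tool_rot: [-3.135, -0.002, 2.109]
contact_force: [0.4, -0.5, -0.9]
opening: 0.0119
```

Request:
jog_arm(
  deltas=[0,0,-0.05,0,0,0,0,0,-0.08,0,0,0,0,0,-0.085,0,0,0,0,0,-0.085,0,0,0],
)

```text
time: 28.58
tool_pos: [0.6238, 0.1806, 0.0036]
tool_rot: [3.14, 0.0, 2.11]
contact_force: [-0.7, -0.4, -0.3]
opening: 0.0118
```

Request:
jog_arm(
  deltas=[0,0,0,0,0,0,0,0,0,0,0,0,0,0,0,0,0,0,0,0,0,0,0,0,0,0,0,0,0,0],
  claw=0.35,
)

```text
time: 29.0
tool_pos: [0.6233, 0.181, 0.0031]
tool_rot: [3.141, 0.0, 2.111]
contact_force: [0.1, -0.4, -0.1]
opening: 0.032
```

Request:
jog_arm(
  deltas=[0,0,0.1,0,0,0,0,0,0.35,0,0,0,0,0,0.7,0,0,0,0,0,1,0,0,0,0,0,1,0,0,0],
)

```text
time: 29.42
tool_pos: [0.6272, 0.1816, 0.111]
tool_rot: [3.13, 0.005, 2.111]
contact_force: [1.6, 0.0, 0.7]
opening: 0.0319
```

Request:
jog_arm(
  deltas=[0,-0.25,0.1,0,0,0,0,-0.5,0.3,0,0,0,-0.1,-0.8,0.5,0,0,0,-0.2,-1,0.5,0,0,0,-0.2,-1,0.5,0,0,0],
)

```text
time: 29.83
tool_pos: [0.6029, 0.0772, 0.1551]
tool_rot: [3.14, 0.002, 2.108]
contact_force: [1.2, 0.2, -0.1]
opening: 0.0324
```

Request:
jog_arm(
  deltas=[-0.1,-0.25,0,0,0,0,-0.3,-0.5,0,0,0,0,-0.5,-0.8,0,0,0,0,-0.6,-0.8,0,0,0,0,-0.6,-0.8,0,0,0,0],
)

```text
time: 30.25
tool_pos: [0.5416, 0.0002, 0.1532]
tool_rot: [-3.141, -0.001, 2.109]
contact_force: [1.0, 0.1, -0.5]
opening: 0.0319
```

```bash
python3 - <<'E'
from h import *
snap('top','t9');snap('side','s9')
s=robot.observe();print(s['time'],s['tool_pos'],s['contact_force'])
a=cv2.resize(np.load('pics/t9.npy')[140:260,170:460],(800,331),interpolation=cv2.INTER_CUBIC)
b=cv2.resize(np.load('pics/s9.npy')[110:220,250:570],(800,269),interpolation=cv2.INTER_CUBIC)
cv2.imwrite('pics/c9.png',np.vstack([a,b])[:,:,::-1])
E
```

```text
30.35 [0.54384464 0.00134693 0.15334626] [-0.58834866  0.4594675  -0.69206423]
```

View pics/c9.png

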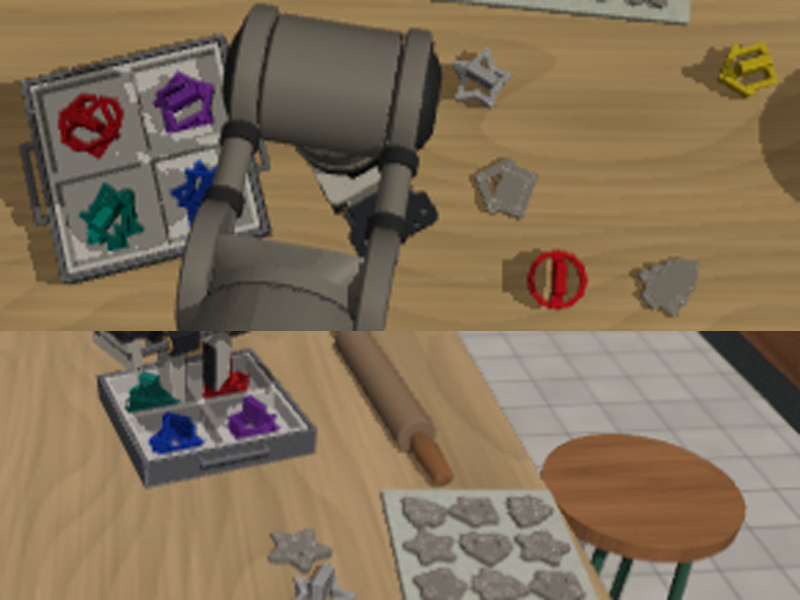

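All four cutters lie flat in their compartments with the grip up. The steel star (480,75), red ring (557,280) and yellow house (747,68) are where they were, and the arm is clear. Handing in.

```bash
python3 -c "
from cell import robot
print(robot.hand_in())"
```

```text
the job is handed in; nothing more can be done
None
```

I put the blue star, teal tree, red heart and purple house, in that order, into their matching compartments and handed the job in at about 30 s of the 96 s. The last top and side pictures show all four lying flat with the grip up. In the top view the steel star, red round cutter and yellow house look unmoved. The arm was clear of everything, and no force reading went above about 4 N.

**What disagreed:** the fingertips were about 40 mm higher than the reported tool position and the stated tool sizes imply. The first two tries at the star closed on nothing and disturbed nothing. The side and wrist pictures showed the offset, and I used grasp and release heights set from them for every cutter. All four then gripped at about 12 mm opening, which matches the bar thickness.

**What I did not check:** I did not match the cutters' rotation to the floor outlines, since the task did not ask for it.

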